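Seat a stock carton on the counting scale

TASK

Put the carton on the scale's steel pan, lying on its base with its long side along the pan's long side. Slide it gently but firmly home, first against the back stop (at the end away from the display) and then against the long side stop, feeling for each, so that it sits square in the middle of the pan with no edge hanging over; then let go of it. Do not strain the pan or its stops, and leave the bottle, the tape roll and the jar where they are.

Things in the scene. Friction and masses are not known exactly. Their poses are not given: they have to be found in the camera images.
- carton: closed brown cardboard carton, 120 mm (its x) by 62 mm (its y) by 75 mm high (its z), 0.3 to 0.55 kg; origin at the centre of its underside. Starts upright on the bench. Either way round along its x will do.
- scale: grey plastic counting scale fixed to the bench, housing 210 mm (its x) by 180 mm (its y), 54 mm high, with a lower display hump (42 mm high) reaching to 145 mm from the centre on its -x side; origin at bench height under the centre of the pan, x towards the back stop, y towards the side stop.
- pan: flat bare steel pan of the scale, 150 mm (its x) by 92 mm (its y), 4 mm thick, standing free above the housing; origin at the centre of its underside, 64 mm above the bench, axes as the scale's. It is sprung (about 3 N per mm downward, up to 7 mm) and sinks a little under load.
- pan_top (a point): centre of the pan's upper face, axes as the scale's; 68 mm above the bench when unloaded. A carton centred here has 15 mm of pan beyond it on all four sides.
- back_stop: adjustable aluminium stop at the pan's +x end, carried by the pan: a bracket with a blade 50 mm wide, 22 mm high above the pan, facing the scale's -x. The blade is clamped up to 6 mm either side of its middle setting; where is not reported: feel for it. Origin: on the pan's top, 60 mm from its centre, where the face stands at the middle setting; x away from the carton (the scale's x).
- side_stop: like stop along the pan's +y side, its blade 90 mm wide, 22 mm high above the pan, facing the scale's -y, clamped up to 6 mm either side of its middle setting (not reported: feel for it). Origin: on the pan's top, 31 mm from its centre, where the face stands at the middle setting; its x points away from the carton (the scale's y).
- bottle: white bottle, 64 mm wide, 150 mm high, standing beyond the work; origin at the centre of its underside. Leave alone.
- tape: roll of packing tape lying flat, 96 mm wide, 24 mm high; origin at the centre of its underside. Leave alone.
- jar: brown jar with a black lid, 72 mm wide, 85 mm high; origin at the centre of its underside. Leave alone.
Things that resemble listed ones, but are neither listed nor needed, are in the scene too. There is more than one size of the carton; the one meant has the size given above.

How it is judged (in metres and radians):
On the way, in this order (a step that is already met when the one before it is completed fails the run):
1. the carton bears on the pan, upright and over it (contact force between carton and pan above 0.8 N and horizontal distance between carton and pan_top below 0.045 m and z of carton in the frame of pan_top below 0.004 m), for 0.1 s.
2. the carton is pressed home against the back stop, with 2.5 N or more (contact force between carton and back_stop above 2.5 N), for 0.2 s.
3. the carton is pressed home against the side stop, with 2.5 N or more (contact force between carton and side_stop above 2.5 N), for 0.2 s.
At the end, for the whole second after the job is handed in: The carton stands on its base on the pan, at rest, its centre within 10 mm of the pan's centre along each side of the pan and its sides within 0.06 rad of the pan's, so that no edge overhangs; it has been let go (x of carton in the frame of pan_top between -0.01 and 0.01 m and y of carton in the frame of pan_top between -0.01 and 0.01 m and z of carton in the frame of pan_top between -0.003 and 0.003 m and angle between the x axis of carton and the x axis of pan_top, either way round below 0.06 rad and angle between carton's own z axis and vertical below 0.03 rad and linear speed of carton below 0.01 m/s); the robot touches nothing.
It fails at once if the carton is pushed against the back stop with more than 15 N (contact force between carton and back_stop above 15 N).
It fails at once if the carton is pushed against the side stop with more than 15 N (contact force between carton and side_stop above 15 N).
It fails at once if the carton loads the pan and its stops with more than 30 N (contact force between carton and pan above 30 N).
It fails at once if the arm leans on the pan or a stop with more than 15 N (contact force between the arm and pan above 15 N).
It fails at once if the bottle, the tape roll or the jar is disturbed (moved more than 15 mm) (distance of any of bottle, tape, jar from where it was at the start of the episode above 0.015 m).
It also fails if it takes over 64 s, if anything falls off the work surface, if the arm or the gripper's body presses on something with over 40 N, if the wrist force passes 120 N, or if a joint passes its speed limit or range.

ROBOT

A 7-joint arm with a two-finger parallel gripper is mounted at the origin on the work surface. World frame = base frame: x ahead of the robot, y to its left, z up, the work surface at z = 0. Lengths are in mm, angles in rad, forces in N, time in s.
With the tool pointing down it reaches from about 400 to 875 mm from the base axis. Payload 4.4 kg.
Tool frame: the origin (TCP) lies at the very end of the fingers, on their centre line; the grasp point (between the pads) lies 19 mm behind it; z points along the fingers, y is the direction in which the jaws open and shut (so a half turn about z gives the same grasp; the last joint's range is limited). The gripper opens to 85 mm and grips with 20 to 120 N. Pads are 22 mm wide; open, the fingers measure 114 mm over their backs; the gripper's body (76 mm by 85 mm) begins 54 mm behind the grasp point. The pads swing forward as they close: fully open they stand 13 mm farther back than shut.
Start: joints at [-1.345, 0.628, 0.038, 1.517, -0.027, 0.996, -0.02], TCP at [186.965, 622.545, 231.313] pointing down, gripper open.
Joint ranges: [-3.06, 3.06], [-0.37, 2.12], [-1.25, 1.32], [0.18, 2.47], [-1.1, 4.24], [0.23, 1.98], [-2.94, 2.94]. Speed limits (rad/s): [2.57, 2.57, 3.14, 3.14, 3.14, 3.14, 3.14].

INTERFACE

Orientations are given as [roll, pitch, yaw] about the fixed x, y, z axes, in that order (R = Rz(yaw) Ry(pitch) Rx(roll)).
In Python, from cell import read_state, get_image, calibration, finish_job gives the robot as it stands. The module is installed in compiled form; this text tells all that it offers.
- The arm moves only by the tool apply_moves, never from a script. Its argument "increments" is a list of rows, each an object of numbers: "tx", "ty", "tz": the shift along the world's x, y, z in m; "rx", "ry", "rz": the turn, a rotation vector about the world's x, y, z in units of 5 degrees (1.0 is 5 degrees); "claw": the finger opening in m, from 0 to 0.0854. In form: [{"tx": .., "ty": .., "tz": .., "rx": .., "ry": .., "rz": .., "claw": ..}, ...]. A call has 1 to 12 rows; each row is the pose to reach, as a shift and turn from the pose commanded when the call began; what a row does not reach only later rows make up. A row lasts 1/10 s, in which the tool goes at most 50 mm and 8.59 degrees, less where a joint would pass 70% of its speed; a pose out of reach is approached as far as the arm can. A call with a gripper value outside its range is refused whole. The fingers move at their own pace and stop on an object; the grip force is fixed at half the most. Time passes only in rows, so rows that repeat a pose let the fingers close. It gives the time, the measured TCP pose, the force and the opening at its end, in the units of the state.
- read_state(): the state, without advancing time (a new reading comes with each control period).
- get_image(name): name is "side" or "top" or "wrist"; returns the picture (480x640x3 uint8, red, green, blue); there is no depth.
- calibration(name): a dict with "camera_matrix" (3x3 intrinsics, pixels), "origin" and "attitude" of the camera in the world. Camera axes: x right, y up, looking along -z (the intrinsics and any distortion apply to the point x, -y, -z); pixel columns grow to the right and rows downward; lengths in mm; the calibration is good to about 2 mm. A picture is of the moment at which its call begins: read the wrist's pose just before it. calibration takes no time and is no camera call; for the wrist camera it gives the pose at the moment of the call.
- finish_job(): hands the job in, once; it reports no verdict.
The state is a dict: "clock": time; "qpos": joint angles; "qd": joint speeds; "tau": joint torques, N m; "eef_pos": TCP position; "tool_rot": TCP orientation; "force": force on the tool from outside, world axes, zero at the start; "torque": the same for the moment, N m; "width": finger opening in mm.
Only numpy, scipy, OpenCV 4.12 (cv2) and the standard library are available. Lean on these libraries where they do the work, as an engineer would, in place of code of your own. Each camera call takes 0.05 s, during which the arm holds its last target. There are 200 camera calls.

## Working session

There is one attempt and no reset: what is moved stays moved. The work goes in short steps, Python scripts to look and compute and a tool call to move; the robot and the scene stay as the last step left them, time stands still between calls to the robot, and variables do not carry over. Pictures are saved under pics/ and viewed, about 8 in all and at most 12, crops included, and the job is handed in when it is done.

Besides the shell and the picture viewer there is one more tool, called after "Call:" as a command line: name --argument value ..., lists and objects as JSON in quotes. apply_moves: Moves the arm, as the interface text tells. Its arguments: {"type":"object","properties":{"increments":{"type":"array"}},"required":["increments"]}

```bash
mkdir -p pics; ls
cat > h.py <<'E'
import numpy as np,cv2
from cell import *
from scipy.spatial.transform import Rotation as R
def cal(n):
    c=calibration(n);return c
def save(n,f):
    cv2.imwrite('pics/'+f,cv2.cvtColor(get_image(n),cv2.COLOR_RGB2BGR))
E
python3 - <<'E'
from h import *
for n in('top','side','wrist'):print(n,calibration(n))
print(read_state())
save('top','top1.png');save('side','side1.png')
E
```

```text
pics
top {'camera_matrix': array([[484.72612537,   0.        , 319.30745026],
       [  0.        , 484.72612537, 237.36013195],
       [  0.        ,   0.        ,   1.        ]]), 'origin': array([585.03547026, -42.44941594, 853.39431918]), 'attitude': array([ 0.06098467, -0.00586031, -1.59255417])}
side {'camera_matrix': array([[452.2153411 ,   0.        , 320.23963552],
       [  0.        , 452.2153411 , 239.23078546],
       [  0.        ,   0.        ,   1.        ]]), 'origin': array([292.75432628, 403.17097097, 666.65747386]), 'attitude': array([ 0.78656016, -0.01304879, -2.55239839])}
wrist {'camera_matrix': array([[378.124292  ,   0.        , 324.5744219 ],
       [  0.        , 378.124292  , 242.92845894],
       [  0.        ,   0.        ,   1.        ]]), 'origin': array([106.80909304, 645.52667798, 372.78907329]), 'attitude': array([-0.33015252,  0.00269516,  1.27928766])}
{'clock': 0.0, 'qpos': array([-1.34476902,  0.62936678,  0.03840968,  1.51834174, -0.02697763,
        0.99629554, -0.02000758]), 'qd': array([-0.00011866, -0.00115906,  0.00060779, -0.00135576, -0.00037298,
       -0.00267247,  0.00130807]), 'tau': array([ 1.01855103e-04, -5.63404763e+01,  1.22643247e+00, -1.93430686e+01,
        1.11112290e-02,  1.05211115e-02,  4.31373294e-06]), 'eef_pos': array([186.79056434, 621.94352587, 230.383514  ]), 'tool_rot': array([-3.13969856e+00,  2.53547866e-05,  2.84979667e+00]), 'force': array([-1.04026566,  0.17847336,  0.22783042]), 'torque': array([-0.00321178,  0.0163912 , -0.01372117]), 'width': 85.24085618219509}
```

View pics/top1.png

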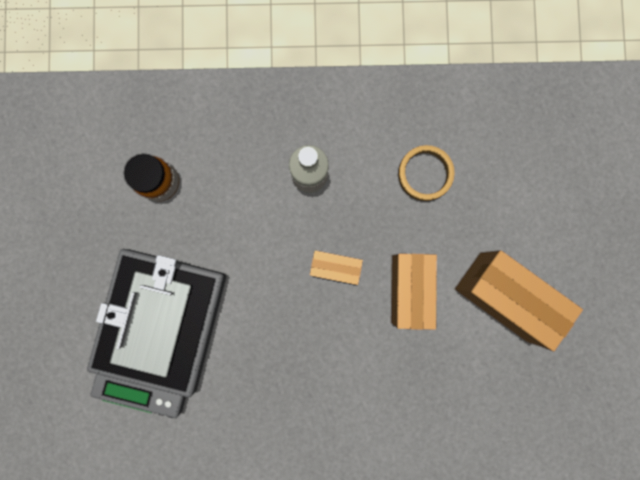

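View pics/side1.png

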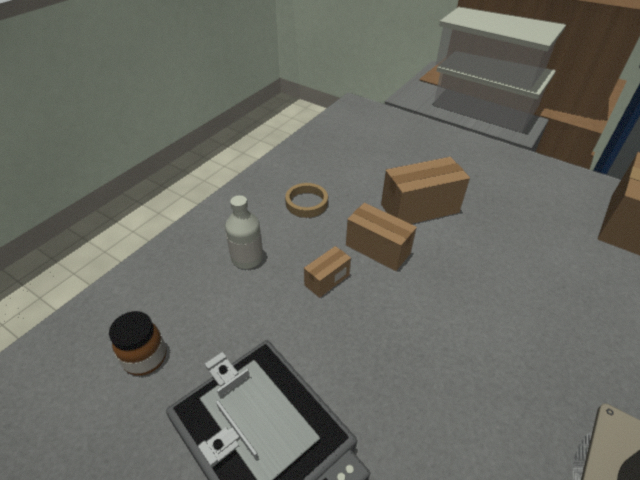

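The top view shows three cartons. The middle one, with corners near (397,254), (436,254), (437,328) and (398,329), measures about 119×62 mm, so it's the target. The pan corners are about (132,273), (190,285), (168,376) and (111,362). The back stop is at the top of the picture and the side stop at the left. I'll compute the poses next.

```bash
cat >> h.py <<'E'
def px2w(n,pts,z,c=None):
    c=c or calibration(n);K=c['camera_matrix'];A=R.from_euler('xyz',c['attitude']).as_matrix()
    p=np.c_[np.array(pts,float),np.ones(len(pts))]@np.linalg.inv(K).T
    d=(p*[1,-1,-1])@A.T;o=c['origin']
    return o+d*((z-o[2])/d[:,2])[:,None]
E
python3 - <<'E'
from h import *
def rep(name,p,z):
    w=px2w('top',p,z)[:,:2];print(name,w.round(1).tolist(),'c',w.mean(0).round(1))
    for i in range(4):
        d=w[(i+1)%4]-w[i];print('  side',np.linalg.norm(d).round(1),'ang',np.arctan2(d[1],d[0]).round(3))
rep('pan',[(132,273),(190,285),(168,376),(111,362)],68)
rep('carton',[(397,254),(436.5,254),(437,328),(398,329)],75)
print(px2w('top',[(147,170),(308,156),(427,173)],85)[:,:2])
im=cv2.imread('pics/top1.png')
a=cv2.resize(im[230:420,80:230],None,fx=4,fy=4,interpolation=cv2.INTER_CUBIC)[:600]
b=cv2.resize(im[240:340,385:445],None,fx=3,fy=6,interpolation=cv2.INTER_CUBIC)
o=np.zeros((600,790,3),np.uint8);o[:,:600]=a;o[:,605:785]=b
cv2.imwrite('pics/crop1.png',o)
E
```

```text
pan [[581.8, 255.1], [560.5, 161.9], [416.9, 197.6], [441.0, 288.3]] c [500.  225.7]
  side 95.7 ang -1.796
  side 148.0 ang 2.897
  side 93.8 ang 1.311
  side 144.7 ang -0.231
carton [[603.0, -172.3], [601.6, -235.8], [483.8, -232.3], [483.6, -170.1]] c [ 543.  -202.6]
  side 63.6 ang -1.592
  side 117.9 ang 3.112
  side 62.2 ang 1.574
  side 119.4 ang -0.018
[[ 745.58406654  225.04230028]
 [ 762.98157874  -32.67943044]
 [ 731.50611503 -222.84640608]]
```

View pics/crop1.png

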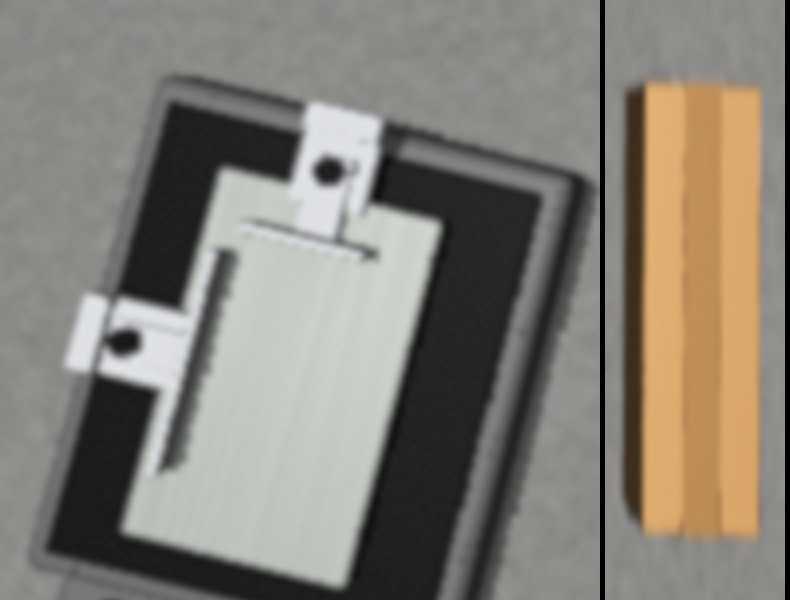

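The crop gives better pan corners, at (134.5,271), (190.7,284.5), (166.7,377) and (110,363). I'll move over toward the scale and take a wrist picture on the way.

Call:
apply_moves --increments '[{"tx":0.03,"ty":-0.03,"tz":0.02,"rz":0.5},{"tx":0.06,"ty":-0.06,"tz":0.05},{"tx":0.09,"ty":-0.09,"tz":0.05},{"tx":0.12,"ty":-0.12,"tz":0.05},{"tx":0.15,"ty":-0.15,"tz":0.05},{"tx":0.18,"ty":-0.18,"tz":0.05},{"tx":0.21,"ty":-0.22,"tz":0.05},{"tx":0.24,"ty":-0.26,"tz":0.05},{"tx":0.26,"ty":-0.3,"tz":0.05},{"tx":0.27,"ty":-0.34,"tz":0.05},{"tx":0.28,"ty":-0.38,"tz":0.05},{"tx":0.28,"ty":-0.4,"tz":0.05}]'

```text
$.increments[0]: bad value
```

Run:
```python
from h import *
w=px2w('top',[(134.3,271),(190.5,284.3),(166.5,376.8),(109.8,363)],68)[:,:2]
print(w.round(1).tolist(),w.mean(0))
for i in range(4):
    d=w[(i+1)%4]-w[i];print(np.linalg.norm(d).round(1),np.arctan2(d[1],d[0]).round(3))
s=read_state();print(s['eef_pos'],s['tool_rot'],s['qpos'],s['force'])
print(calibration('wrist'));save('wrist','w1.png')
```

```text
[[584.9, 251.4], [561.6, 161.1], [415.7, 200.0], [439.4, 290.2]] [500.39850928 225.66739997]
93.3 -1.824
151.0 2.881
93.2 1.313
150.6 -0.26
[186.78181069 621.99187432 230.48260278] [-3.13986163e+00 -1.98681772e-05  2.84977157e+00] [-1.34478648  0.62925013  0.03842036  1.51826885 -0.02702752  0.99632128
 -0.02001596] [ 0.47078968  0.48236536 -0.16567475]
{'camera_matrix': array([[378.124292  ,   0.        , 324.5744219 ],
       [  0.        , 378.124292  , 242.92845894],
       [  0.        ,   0.        ,   1.        ]]), 'origin': array([106.82210402, 645.56722599, 372.88530253]), 'attitude': array([-0.33014665,  0.00249818,  1.27928565])}
```

View pics/w1.png

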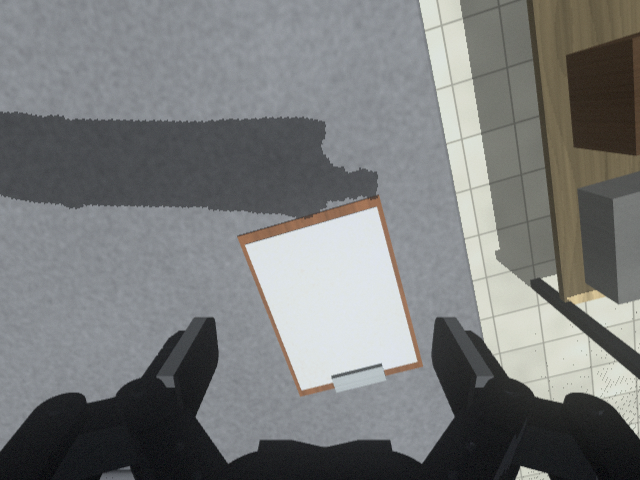

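The move was refused, probably because every key is required, so the wrist view shows only a clipboard below the start pose. The refined pan pose is centre (500.4, 225.7), yaw −0.26, with sides 151×93, which matches the given size. I'll retry with all the keys.

Call:
apply_moves --increments '[{"tx":0.03,"ty":-0.03,"tz":0.02,"rx":0,"ry":0,"rz":0,"claw":0.085},{"tx":0.06,"ty":-0.06,"tz":0.05,"rx":0,"ry":0,"rz":0,"claw":0.085},{"tx":0.09,"ty":-0.09,"tz":0.05,"rx":0,"ry":0,"rz":0,"claw":0.085},{"tx":0.12,"ty":-0.12,"tz":0.05,"rx":0,"ry":0,"rz":0,"claw":0.085},{"tx":0.15,"ty":-0.15,"tz":0.05,"rx":0,"ry":0,"rz":0,"claw":0.085},{"tx":0.18,"ty":-0.18,"tz":0.05,"rx":0,"ry":0,"rz":0,"claw":0.085},{"tx":0.21,"ty":-0.22,"tz":0.05,"rx":0,"ry":0,"rz":0,"claw":0.085},{"tx":0.24,"ty":-0.26,"tz":0.05,"rx":0,"ry":0,"rz":0,"claw":0.085},{"tx":0.26,"ty":-0.3,"tz":0.05,"rx":0,"ry":0,"rz":0.5,"claw":0.085},{"tx":0.27,"ty":-0.34,"tz":0.05,"rx":0,"ry":0,"rz":1,"claw":0.085},{"tx":0.28,"ty":-0.38,"tz":0.05,"rx":0,"ry":0,"rz":1.5,"claw":0.085},{"tx":0.28,"ty":-0.42,"tz":0.05,"rx":0,"ry":0,"rz":2,"claw":0.085}]'

```text
clock: 1.35
eef_pos: [468.0, 200.4, 281.1]
tool_rot: [-3.141, 0.001, 3.025]
force: [0.4, 0.7, 0.4]
width: 84.6
```

Call:
apply_moves --increments '[{"tx":0.01,"ty":-0.04,"tz":0,"rx":0,"ry":0,"rz":0.2,"claw":0.085},{"tx":0.02,"ty":-0.08,"tz":0,"rx":0,"ry":0,"rz":0.4,"claw":0.085},{"tx":0.03,"ty":-0.12,"tz":0,"rx":0,"ry":0,"rz":0.6,"claw":0.085},{"tx":0.04,"ty":-0.16,"tz":0,"rx":0,"ry":0,"rz":0.8,"claw":0.085},{"tx":0.05,"ty":-0.2,"tz":0,"rx":0,"ry":0,"rz":1.0,"claw":0.085},{"tx":0.06,"ty":-0.24,"tz":0,"rx":0,"ry":0,"rz":1.1,"claw":0.085},{"tx":0.07,"ty":-0.28,"tz":0,"rx":0,"ry":0,"rz":1.1,"claw":0.085},{"tx":0.075,"ty":-0.32,"tz":-0.02,"rx":0,"ry":0,"rz":1.1,"claw":0.085},{"tx":0.076,"ty":-0.36,"tz":-0.04,"rx":0,"ry":0,"rz":1.1,"claw":0.085},{"tx":0.076,"ty":-0.395,"tz":-0.06,"rx":0,"ry":0,"rz":1.1,"claw":0.085},{"tx":0.076,"ty":-0.405,"tz":-0.07,"rx":0,"ry":0,"rz":1.1,"claw":0.085},{"tx":0.076,"ty":-0.405,"tz":-0.07,"rx":0,"ry":0,"rz":1.1,"claw":0.085}]'

```text
clock: 2.55
eef_pos: [541.3, -204.1, 209.5]
tool_rot: [3.141, -0.004, 3.117]
force: [0.1, 0.6, -0.7]
width: 84.8
```

Run:
```python
from h import *
s=read_state();c=calibration('wrist');print(s['eef_pos'],s['tool_rot'],c['origin'],c['attitude']);save('wrist','w2.png')
import pickle;pickle.dump(c,open('w2.pkl','wb'))
```

```text
[ 541.32722811 -204.09826886  209.52785358] [ 3.14123109 -0.00372648  3.11660351] [ 458.31309729 -202.71785217  352.24136442] [-3.26136167e-01  7.07937737e-04  1.54608261e+00]
```

View pics/w2.png

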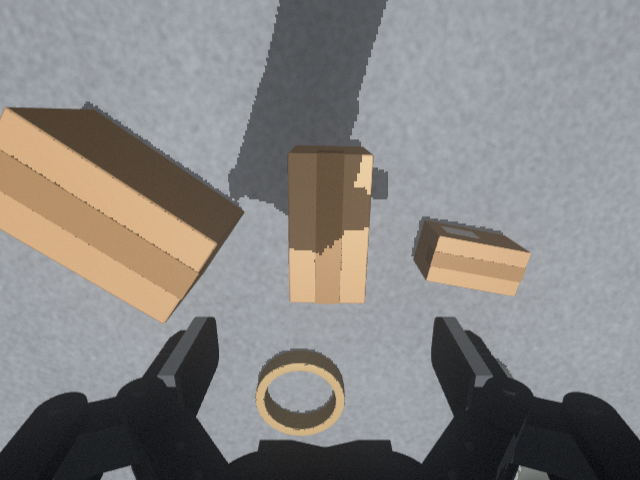

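The wrist view shows the carton's top-face corners at about (288,153), (373,154), (366,303) and (290,302).

Run:
```python
from h import *
import pickle;c=pickle.load(open('w2.pkl','rb'))
w=px2w('wrist',[(288,153),(373,154),(366,303),(290,302)],75,c)[:,:2]
print(w.round(1).tolist(),w.mean(0))
for i in range(4):
    d=w[(i+1)%4]-w[i];print(np.linalg.norm(d).round(1),np.arctan2(d[1],d[0]).round(3))
```

```text
[[483.4, -229.7], [485.6, -168.9], [604.7, -172.6], [602.3, -234.7]] [ 544.0137797  -201.49664673]
60.9 1.535
119.2 -0.032
62.1 -1.61
119.0 3.1
```

Call:
apply_moves --increments '[{"tx":0.002,"ty":0.002,"tz":-0.03,"rx":0,"ry":0,"rz":-0.1,"claw":0.085},{"tx":0.002,"ty":0.002,"tz":-0.06,"rx":0,"ry":0,"rz":-0.1,"claw":0.085},{"tx":0.002,"ty":0.002,"tz":-0.09,"rx":0,"ry":0,"rz":-0.1,"claw":0.085},{"tx":0.002,"ty":0.002,"tz":-0.11,"rx":0,"ry":0,"rz":-0.1,"claw":0.085},{"tx":0.002,"ty":0.002,"tz":-0.13,"rx":0,"ry":0,"rz":-0.1,"claw":0.085},{"tx":0.002,"ty":0.002,"tz":-0.15,"rx":0,"ry":0,"rz":-0.1,"claw":0.085},{"tx":0.002,"ty":0.002,"tz":-0.165,"rx":0,"ry":0,"rz":-0.1,"claw":0.085},{"tx":0.002,"ty":0.002,"tz":-0.178,"rx":0,"ry":0,"rz":-0.1,"claw":0.085},{"tx":0.002,"ty":0.002,"tz":-0.178,"rx":0,"ry":0,"rz":-0.1,"claw":0.085}]'

```text
clock: 3.5
eef_pos: [544.5, -199.1, 32.2]
tool_rot: [3.14, -0.002, 3.113]
force: [-0.2, -0.0, 0.4]
width: 84.9
```

Call:
apply_moves --increments '[{"tx":0,"ty":0,"tz":0,"rx":0,"ry":0,"rz":0,"claw":0.07},{"tx":0,"ty":0,"tz":0,"rx":0,"ry":0,"rz":0,"claw":0.055},{"tx":0,"ty":0,"tz":0,"rx":0,"ry":0,"rz":0,"claw":0.05},{"tx":0,"ty":0,"tz":0,"rx":0,"ry":0,"rz":0,"claw":0.05},{"tx":0,"ty":0,"tz":0,"rx":0,"ry":0,"rz":0,"claw":0.05},{"tx":0,"ty":0,"tz":0,"rx":0,"ry":0,"rz":0,"claw":0.05},{"tx":0,"ty":0,"tz":0,"rx":0,"ry":0,"rz":0,"claw":0.05},{"tx":0,"ty":0,"tz":0,"rx":0,"ry":0,"rz":0,"claw":0.05}]'

```text
clock: 4.3
eef_pos: [545.9, -200.9, 34.5]
tool_rot: [-3.141, 0.002, 3.111]
force: [-0.7, 0.2, 5.4]
width: 61.4
```

Width 61.4 mm confirms the grip. Next I lift and carry it to the scale.

Call:
apply_moves --increments '[{"tx":0,"ty":0,"tz":0.015,"rx":0,"ry":0,"rz":0,"claw":0.05},{"tx":0,"ty":0,"tz":0.04,"rx":0,"ry":0,"rz":0,"claw":0.05},{"tx":0,"ty":0,"tz":0.07,"rx":0,"ry":0,"rz":0,"claw":0.05},{"tx":0,"ty":0,"tz":0.1,"rx":0,"ry":0,"rz":0,"claw":0.05},{"tx":0,"ty":0.01,"tz":0.13,"rx":0,"ry":0,"rz":0,"claw":0.05},{"tx":0,"ty":0.03,"tz":0.15,"rx":0,"ry":0,"rz":0,"claw":0.05},{"tx":0,"ty":0.06,"tz":0.16,"rx":0,"ry":0,"rz":0,"claw":0.05},{"tx":0,"ty":0.09,"tz":0.16,"rx":0,"ry":0,"rz":0,"claw":0.05},{"tx":0,"ty":0.12,"tz":0.16,"rx":0,"ry":0,"rz":0,"claw":0.05},{"tx":0,"ty":0.15,"tz":0.16,"rx":0,"ry":0,"rz":0,"claw":0.05},{"tx":0,"ty":0.18,"tz":0.16,"rx":0,"ry":0,"rz":0,"claw":0.05},{"tx":0,"ty":0.21,"tz":0.16,"rx":0,"ry":0,"rz":0,"claw":0.05}]'

```text
clock: 5.5
eef_pos: [544.0, 10.7, 193.7]
tool_rot: [3.142, -0.001, 3.112]
force: [0.6, -1.1, -4.1]
width: 61.6
```

Call:
apply_moves --increments '[{"tx":-0.01,"ty":0.03,"tz":0,"rx":0,"ry":0,"rz":-0.3,"claw":0.05},{"tx":-0.02,"ty":0.06,"tz":0,"rx":0,"ry":0,"rz":-0.6,"claw":0.05},{"tx":-0.03,"ty":0.09,"tz":0,"rx":0,"ry":0,"rz":-0.9,"claw":0.05},{"tx":-0.04,"ty":0.12,"tz":0,"rx":0,"ry":0,"rz":-1.3,"claw":0.05},{"tx":-0.05,"ty":0.15,"tz":0,"rx":0,"ry":0,"rz":-1.7,"claw":0.05},{"tx":-0.058,"ty":0.175,"tz":0,"rx":0,"ry":0,"rz":-2.1,"claw":0.05},{"tx":-0.058,"ty":0.195,"tz":0,"rx":0,"ry":0,"rz":-2.4,"claw":0.05},{"tx":-0.058,"ty":0.207,"tz":0,"rx":0,"ry":0,"rz":-2.65,"claw":0.05},{"tx":-0.058,"ty":0.207,"tz":0,"rx":0,"ry":0,"rz":-2.65,"claw":0.05},{"tx":-0.058,"ty":0.207,"tz":0,"rx":0,"ry":0,"rz":-2.65,"claw":0.05}]'

```text
clock: 6.5
eef_pos: [486.4, 215.8, 193.4]
tool_rot: [-3.141, -0.001, 2.881]
force: [0.2, -0.7, -5.4]
width: 61.6
```

Run:
```python
from h import *
s=read_state();c=calibration('top');print(s['eef_pos'],s['tool_rot'],s['force'],s['torque'],s['width'])
save('side','s2.png')
c=calibration('wrist');save('wrist','w3.png')
import pickle;pickle.dump(c,open('w3.pkl','wb'))
a=cv2.imread('pics/s2.png');b=cv2.imread('pics/w3.png')
cv2.imwrite('pics/c2.png',np.hstack([a[180:480,100:500],b[100:400,120:520]]))
```

```text
[486.41468199 215.79264307 193.43792586] [-3.14055343e+00 -5.41288071e-04  2.88102132e+00] [ 0.20062056 -0.67569619 -5.43343624] [-0.04948259 -0.01504881 -0.01302129] 61.574832425331415
```

View pics/c2.png

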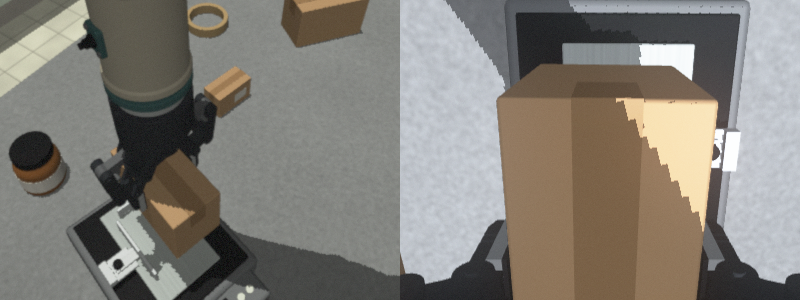

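The carton sits square over the pan and is aligned with its edges. I'll lower it to just above the pan and then feel for contact.

Call:
apply_moves --increments '[{"tx":0,"ty":0,"tz":-0.02,"rx":0,"ry":0,"rz":0,"claw":0.05},{"tx":0,"ty":0,"tz":-0.04,"rx":0,"ry":0,"rz":0,"claw":0.05},{"tx":0,"ty":0,"tz":-0.06,"rx":0,"ry":0,"rz":0,"claw":0.05},{"tx":0,"ty":0,"tz":-0.075,"rx":0,"ry":0,"rz":0,"claw":0.05},{"tx":0,"ty":0,"tz":-0.082,"rx":0,"ry":0,"rz":0,"claw":0.05},{"tx":0,"ty":0,"tz":-0.087,"rx":0,"ry":0,"rz":0,"claw":0.05},{"tx":0,"ty":0,"tz":-0.087,"rx":0,"ry":0,"rz":0,"claw":0.05},{"tx":0,"ty":0,"tz":-0.087,"rx":0,"ry":0,"rz":0,"claw":0.05}]'

```text
clock: 7.4
eef_pos: [487.5, 216.5, 106.9]
tool_rot: [3.141, 0.001, 2.88]
force: [-0.9, 0.1, -3.9]
width: 61.4
```

Call:
apply_moves --increments '[{"tx":0,"ty":0,"tz":-0.001,"rx":0,"ry":0,"rz":0,"claw":0.05},{"tx":0,"ty":0,"tz":-0.002,"rx":0,"ry":0,"rz":0,"claw":0.05},{"tx":0,"ty":0,"tz":-0.002,"rx":0,"ry":0,"rz":0,"claw":0.05},{"tx":0,"ty":0,"tz":-0.002,"rx":0,"ry":0,"rz":0,"claw":0.05}]'

```text
clock: 7.8
eef_pos: [487.0, 216.6, 104.4]
tool_rot: [3.141, 0.0, 2.88]
force: [-0.5, 0.2, -4.7]
width: 61.4
```

Call:
apply_moves --increments '[{"tx":0,"ty":0,"tz":-0.001,"rx":0,"ry":0,"rz":0,"claw":0.05},{"tx":0,"ty":0,"tz":-0.002,"rx":0,"ry":0,"rz":0,"claw":0.05},{"tx":0,"ty":0,"tz":-0.002,"rx":0,"ry":0,"rz":0,"claw":0.05},{"tx":0,"ty":0,"tz":-0.002,"rx":0,"ry":0,"rz":0,"claw":0.05}]'

```text
clock: 8.2
eef_pos: [487.0, 216.6, 102.3]
tool_rot: [3.142, -0.0, 2.88]
force: [0.5, -0.2, -3.5]
width: 61.3
```

Call:
apply_moves --increments '[{"tx":0,"ty":0,"tz":-0.001,"rx":0,"ry":0,"rz":0,"claw":0.05},{"tx":0,"ty":0,"tz":-0.001,"rx":0,"ry":0,"rz":0,"claw":0.05},{"tx":0,"ty":0,"tz":-0.001,"rx":0,"ry":0,"rz":0,"claw":0.05}]'

```text
clock: 8.5
eef_pos: [487.0, 216.6, 101.5]
tool_rot: [3.141, 0.0, 2.88]
force: [-1.5, 0.7, -0.4]
width: 61.0
```

It's bearing on the pan at about 4 N. Now I slide toward the back stop along (0.966, −0.257).

Call:
apply_moves --increments '[{"tx":0.001,"ty":-0.0003,"tz":0,"rx":0,"ry":0,"rz":0,"claw":0.05},{"tx":0.002,"ty":-0.0005,"tz":0,"rx":0,"ry":0,"rz":0,"claw":0.05},{"tx":0.003,"ty":-0.0008,"tz":0,"rx":0,"ry":0,"rz":0,"claw":0.05},{"tx":0.0039,"ty":-0.001,"tz":0,"rx":0,"ry":0,"rz":0,"claw":0.05},{"tx":0.0039,"ty":-0.001,"tz":0,"rx":0,"ry":0,"rz":0,"claw":0.05}]'

```text
clock: 9.0
eef_pos: [491.1, 215.5, 101.3]
tool_rot: [3.141, 0.0, 2.88]
force: [-2.6, 0.5, -0.8]
width: 61.1
```

Call:
apply_moves --increments '[{"tx":0.001,"ty":-0.0003,"tz":0,"rx":0,"ry":0,"rz":0,"claw":0.05},{"tx":0.0019,"ty":-0.0005,"tz":0,"rx":0,"ry":0,"rz":0,"claw":0.05},{"tx":0.0019,"ty":-0.0005,"tz":0,"rx":0,"ry":0,"rz":0,"claw":0.05}]'

```text
clock: 9.3
eef_pos: [493.0, 215.0, 101.3]
tool_rot: [3.141, 0.0, 2.88]
force: [-1.4, 0.3, 0.4]
width: 61.3
```

Call:
apply_moves --increments '[{"tx":0.001,"ty":-0.0003,"tz":0,"rx":0,"ry":0,"rz":0,"claw":0.05},{"tx":0.001,"ty":-0.0003,"tz":0,"rx":0,"ry":0,"rz":0,"claw":0.05}]'

```text
clock: 9.5
eef_pos: [493.6, 214.8, 101.3]
tool_rot: [-3.141, -0.001, 2.881]
force: [-2.1, 0.7, -0.2]
width: 61.2
```

Call:
apply_moves --increments '[{"tx":0.001,"ty":-0.0003,"tz":0,"rx":0,"ry":0,"rz":0,"claw":0.05},{"tx":0.0015,"ty":-0.0004,"tz":0,"rx":0,"ry":0,"rz":0,"claw":0.05},{"tx":0.0015,"ty":-0.0004,"tz":0,"rx":0,"ry":0,"rz":0,"claw":0.05}]'

```text
clock: 9.8
eef_pos: [493.7, 214.7, 101.1]
tool_rot: [-3.141, -0.003, 2.881]
force: [-5.7, 1.5, -0.0]
width: 61.3
```

Call:
apply_moves --increments '[{"tx":0.001,"ty":-0.0003,"tz":0,"rx":0,"ry":0,"rz":0,"claw":0.05},{"tx":0.001,"ty":-0.0003,"tz":0,"rx":0,"ry":0,"rz":0,"claw":0.05}]'

```text
clock: 10.0
eef_pos: [493.7, 214.6, 100.9]
tool_rot: [-3.14, -0.005, 2.882]
force: [-7.7, 2.1, 1.6]
width: 61.3
```

Call:
apply_moves --increments '[{"tx":0.001,"ty":-0.0003,"tz":0,"rx":0,"ry":0,"rz":0,"claw":0.05},{"tx":0.001,"ty":-0.0003,"tz":0,"rx":0,"ry":0,"rz":0,"claw":0.05}]'

```text
clock: 10.2
eef_pos: [493.8, 214.6, 100.8]
tool_rot: [-3.14, -0.006, 2.882]
force: [-8.3, 2.2, 2.2]
width: 61.1
```

The back stop is felt at a steady 8.6 N total, roughly 6.5 N of it on the stop. I hold briefly, ease off to light contact, then slide toward the side stop along (0.257, 0.966).

Call:
apply_moves --increments '[{"tx":0,"ty":0,"tz":0,"rx":0,"ry":0,"rz":0,"claw":0.05},{"tx":0,"ty":0,"tz":0,"rx":0,"ry":0,"rz":0,"claw":0.05},{"tx":-0.001,"ty":0.0003,"tz":0,"rx":0,"ry":0,"rz":0,"claw":0.05},{"tx":-0.002,"ty":0.0005,"tz":0,"rx":0,"ry":0,"rz":0,"claw":0.05},{"tx":-0.002,"ty":0.0005,"tz":0,"rx":0,"ry":0,"rz":0,"claw":0.05}]'

```text
clock: 10.7
eef_pos: [493.7, 214.6, 101.1]
tool_rot: [-3.141, -0.003, 2.882]
force: [-5.4, 2.3, 1.9]
width: 61.1
```

Call:
apply_moves --increments '[{"tx":0.0003,"ty":0.001,"tz":0,"rx":0,"ry":0,"rz":0,"claw":0.05},{"tx":0.0005,"ty":0.002,"tz":0,"rx":0,"ry":0,"rz":0,"claw":0.05},{"tx":0.0008,"ty":0.003,"tz":0,"rx":0,"ry":0,"rz":0,"claw":0.05},{"tx":0.001,"ty":0.0039,"tz":0,"rx":0,"ry":0,"rz":0,"claw":0.05},{"tx":0.001,"ty":0.0039,"tz":0,"rx":0,"ry":0,"rz":0,"claw":0.05}]'

```text
clock: 11.2
eef_pos: [493.7, 215.2, 100.7]
tool_rot: [-3.136, -0.005, 2.878]
force: [-7.4, -3.7, 1.3]
width: 61.3
```

Call:
apply_moves --increments '[{"tx":0.0003,"ty":0.001,"tz":0,"rx":0,"ry":0,"rz":0,"claw":0.05},{"tx":0.0005,"ty":0.002,"tz":0,"rx":0,"ry":0,"rz":0,"claw":0.05},{"tx":0.0005,"ty":0.002,"tz":0,"rx":0,"ry":0,"rz":0,"claw":0.05}]'

```text
clock: 11.5
eef_pos: [494.1, 216.6, 100.6]
tool_rot: [-3.135, -0.005, 2.878]
force: [-6.1, -4.8, 2.8]
width: 61.2
```

It's dragging on back-stop and pan friction, so I'll ease off in x and z.

Call:
apply_moves --increments '[{"tx":-0.001,"ty":0.0003,"tz":0.0005,"rx":0,"ry":0,"rz":0,"claw":0.05},{"tx":-0.002,"ty":0.0005,"tz":0.001,"rx":0,"ry":0,"rz":0,"claw":0.05},{"tx":-0.002,"ty":0.0005,"tz":0.001,"rx":0,"ry":0,"rz":0,"claw":0.05}]'

```text
clock: 11.8
eef_pos: [494.9, 219.9, 102.2]
tool_rot: [-3.141, 0.0, 2.88]
force: [-2.3, -1.0, -2.1]
width: 61.4
```

Call:
apply_moves --increments '[{"tx":0.0003,"ty":0.001,"tz":0,"rx":0,"ry":0,"rz":0,"claw":0.05},{"tx":0.0003,"ty":0.001,"tz":0,"rx":0,"ry":0,"rz":0,"claw":0.05}]'

```text
clock: 12.0
eef_pos: [495.5, 222.0, 102.2]
tool_rot: [3.141, 0.001, 2.881]
force: [-2.0, -0.9, -3.4]
width: 61.2
```

Call:
apply_moves --increments '[{"tx":0.0003,"ty":0.001,"tz":0,"rx":0,"ry":0,"rz":0,"claw":0.05},{"tx":0.0003,"ty":0.001,"tz":0,"rx":0,"ry":0,"rz":0,"claw":0.05}]'

```text
clock: 12.2
eef_pos: [495.8, 223.2, 102.3]
tool_rot: [3.141, 0.001, 2.881]
force: [0.3, -0.6, -3.7]
width: 61.5
```

Call:
apply_moves --increments '[{"tx":0.0003,"ty":0.001,"tz":0,"rx":0,"ry":0,"rz":0,"claw":0.05},{"tx":0.0003,"ty":0.001,"tz":0,"rx":0,"ry":0,"rz":0,"claw":0.05}]'

```text
clock: 12.4
eef_pos: [496.1, 224.2, 102.4]
tool_rot: [3.141, 0.001, 2.881]
force: [0.4, -0.1, -3.6]
width: 61.1
```

Call:
apply_moves --increments '[{"tx":0.0003,"ty":0.001,"tz":0,"rx":0,"ry":0,"rz":0,"claw":0.05},{"tx":0.0003,"ty":0.001,"tz":0,"rx":0,"ry":0,"rz":0,"claw":0.05}]'

```text
clock: 12.6
eef_pos: [496.3, 225.0, 102.4]
tool_rot: [3.141, 0.0, 2.881]
force: [-0.4, 0.2, -4.1]
width: 61.0
```

Call:
apply_moves --increments '[{"tx":0.0003,"ty":0.001,"tz":0,"rx":0,"ry":0,"rz":0,"claw":0.05},{"tx":0.0003,"ty":0.001,"tz":0,"rx":0,"ry":0,"rz":0,"claw":0.05}]'

```text
clock: 12.8
eef_pos: [496.5, 225.9, 102.4]
tool_rot: [3.141, 0.0, 2.88]
force: [0.3, 1.0, -3.2]
width: 61.2
```

Call:
apply_moves --increments '[{"tx":0.0003,"ty":0.001,"tz":0,"rx":0,"ry":0,"rz":0,"claw":0.05},{"tx":0.0003,"ty":0.001,"tz":0,"rx":0,"ry":0,"rz":0,"claw":0.05}]'

```text
clock: 13.0
eef_pos: [496.7, 226.8, 102.3]
tool_rot: [3.141, 0.0, 2.88]
force: [0.5, 0.1, -4.5]
width: 60.9
```

Call:
apply_moves --increments '[{"tx":0.0003,"ty":0.001,"tz":0,"rx":0,"ry":0,"rz":0,"claw":0.05},{"tx":0.0003,"ty":0.001,"tz":0,"rx":0,"ry":0,"rz":0,"claw":0.05}]'

```text
clock: 13.2
eef_pos: [496.9, 227.8, 102.3]
tool_rot: [3.141, 0.0, 2.88]
force: [-0.4, -0.6, -3.9]
width: 61.0
```

Call:
apply_moves --increments '[{"tx":0.0003,"ty":0.001,"tz":0,"rx":0,"ry":0,"rz":0,"claw":0.05},{"tx":0.0003,"ty":0.001,"tz":0,"rx":0,"ry":0,"rz":0,"claw":0.05}]'

```text
clock: 13.4
eef_pos: [497.1, 228.4, 102.3]
tool_rot: [-3.141, -0.0, 2.881]
force: [-0.8, -1.8, -3.4]
width: 61.4
```

Call:
apply_moves --increments '[{"tx":0.0003,"ty":0.001,"tz":0,"rx":0,"ry":0,"rz":0,"claw":0.05},{"tx":0.0003,"ty":0.001,"tz":0,"rx":0,"ry":0,"rz":0,"claw":0.05}]'

```text
clock: 13.6
eef_pos: [497.1, 228.5, 102.1]
tool_rot: [-3.14, -0.001, 2.88]
force: [-1.0, -3.9, -2.4]
width: 61.1
```

Contact at y≈228.4. I'll press a bit more and hold.

Call:
apply_moves --increments '[{"tx":0.0003,"ty":0.001,"tz":0,"rx":0,"ry":0,"rz":0,"claw":0.05},{"tx":0.0003,"ty":0.001,"tz":0,"rx":0,"ry":0,"rz":0,"claw":0.05}]'

```text
clock: 13.8
eef_pos: [497.1, 228.6, 102.0]
tool_rot: [-3.138, -0.001, 2.88]
force: [-1.2, -6.5, -3.2]
width: 61.5
```

Call:
apply_moves --increments '[{"tx":0.0003,"ty":0.001,"tz":0,"rx":0,"ry":0,"rz":0,"claw":0.05},{"tx":0.0003,"ty":0.001,"tz":0,"rx":0,"ry":0,"rz":0,"claw":0.05},{"tx":0.0003,"ty":0.001,"tz":0,"rx":0,"ry":0,"rz":0,"claw":0.05},{"tx":0.0003,"ty":0.001,"tz":0,"rx":0,"ry":0,"rz":0,"claw":0.05}]'

```text
clock: 14.2
eef_pos: [497.1, 228.7, 101.9]
tool_rot: [-3.137, -0.002, 2.879]
force: [-1.4, -7.4, -1.6]
width: 61.3
```

The side stop is held at about 7 N. I relax the side load and then release.

Call:
apply_moves --increments '[{"tx":-0.0003,"ty":-0.001,"tz":0,"rx":0,"ry":0,"rz":0,"claw":0.05},{"tx":-0.0005,"ty":-0.002,"tz":0,"rx":0,"ry":0,"rz":0,"claw":0.05},{"tx":-0.0008,"ty":-0.0028,"tz":-0.0005,"rx":0,"ry":0,"rz":0,"claw":0.05},{"tx":-0.0008,"ty":-0.0028,"tz":-0.0005,"rx":0,"ry":0,"rz":0,"claw":0.05}]'

```text
clock: 14.6
eef_pos: [497.1, 228.5, 101.8]
tool_rot: [-3.141, -0.0, 2.88]
force: [-1.1, -4.4, -1.9]
width: 61.0
```

Call:
apply_moves --increments '[{"tx":-0.0003,"ty":-0.001,"tz":0,"rx":0,"ry":0,"rz":0,"claw":0.05},{"tx":-0.0003,"ty":-0.001,"tz":0,"rx":0,"ry":0,"rz":0,"claw":0.05},{"tx":-0.0003,"ty":-0.001,"tz":0,"rx":0,"ry":0,"rz":0,"claw":0.05}]'

```text
clock: 14.9
eef_pos: [497.1, 228.4, 101.9]
tool_rot: [3.141, 0.0, 2.881]
force: [-0.5, -2.5, -2.5]
width: 61.0
```

Call:
apply_moves --increments '[{"tx":0,"ty":-0.0005,"tz":0,"rx":0,"ry":0,"rz":0,"claw":0.064},{"tx":0,"ty":-0.0005,"tz":0,"rx":0,"ry":0,"rz":0,"claw":0.068},{"tx":0,"ty":-0.0005,"tz":0,"rx":0,"ry":0,"rz":0,"claw":0.074},{"tx":0,"ty":-0.0005,"tz":0,"rx":0,"ry":0,"rz":0,"claw":0.08},{"tx":0,"ty":-0.0005,"tz":0,"rx":0,"ry":0,"rz":0,"claw":0.08},{"tx":0,"ty":-0.0005,"tz":0,"rx":0,"ry":0,"rz":0,"claw":0.08}]'

```text
clock: 15.5
eef_pos: [497.0, 227.4, 101.9]
tool_rot: [3.141, 0.0, 2.88]
force: [0.1, -0.1, 0.5]
width: 80.1
```

Call:
apply_moves --increments '[{"tx":0,"ty":-0.0005,"tz":0.01,"rx":0,"ry":0,"rz":0,"claw":0.08},{"tx":0,"ty":-0.0005,"tz":0.03,"rx":0,"ry":0,"rz":0,"claw":0.08},{"tx":0,"ty":-0.0005,"tz":0.055,"rx":0,"ry":0,"rz":0,"claw":0.08},{"tx":0,"ty":-0.0005,"tz":0.08,"rx":0,"ry":0,"rz":0,"claw":0.08},{"tx":0,"ty":0,"tz":0.11,"rx":0,"ry":0,"rz":0,"claw":0.08},{"tx":0,"ty":0.03,"tz":0.14,"rx":0,"ry":0,"rz":0,"claw":0.08},{"tx":-0.03,"ty":0.07,"tz":0.15,"rx":0,"ry":0,"rz":0,"claw":0.08},{"tx":-0.05,"ty":0.11,"tz":0.15,"rx":0,"ry":0,"rz":0,"claw":0.08},{"tx":-0.07,"ty":0.15,"tz":0.15,"rx":0,"ry":0,"rz":0,"claw":0.08},{"tx":-0.09,"ty":0.19,"tz":0.15,"rx":0,"ry":0,"rz":0,"claw":0.08},{"tx":-0.11,"ty":0.23,"tz":0.15,"rx":0,"ry":0,"rz":0,"claw":0.08},{"tx":-0.11,"ty":0.23,"tz":0.15,"rx":0,"ry":0,"rz":0,"claw":0.08}]'

```text
clock: 16.7
eef_pos: [381.2, 464.8, 252.1]
tool_rot: [3.137, -0.004, 2.891]
force: [-0.0, -0.2, -0.5]
width: 79.8
```

Run:
```python
from h import *
print(read_state()['force'],read_state()['eef_pos'])
save('top','t3.png');a=cv2.imread('pics/t3.png')
cv2.imwrite('pics/c3.png',cv2.resize(a[230:380,80:280],None,fx=4,fy=4,interpolation=cv2.INTER_CUBIC))
```

```text
[-0.01444886 -0.21033532 -0.46363753] [381.21802036 464.7926551  252.12791729]
```

View pics/c3.png

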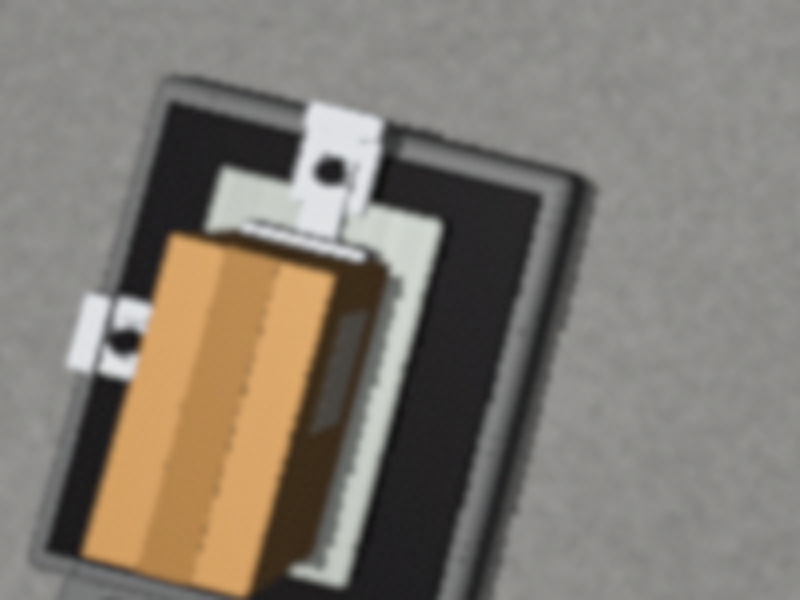

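The carton stands square on the pan and touches the back stop. Its top corners in the crop are about (172,234), (338,273), (248,598) and (82,556). I'll check these numerically.

Run:
```python
from h import *
p=(np.array([(172,234),(338,273),(248,598),(82,556)])+.5)/4-.5+[80,230]
w=px2w('top',p,141.5)[:,:2];d=w.mean(0)-[500.4,225.7]
for i in range(4):
    e=w[(i+1)%4]-w[i];print(np.linalg.norm(e).round(1),np.arctan2(e[1],e[0]).round(3))
a=-.26;print(w.mean(0),'pan frame',d@[np.cos(a),np.sin(a)],d@[-np.sin(a),np.cos(a)])
```

```text
62.3 -1.822
120.4 2.867
62.0 1.305
119.4 -0.272
[494.92120056 226.86310185] pan frame -5.593667741274113 -0.28448280931509573
```

```bash
python3 -c "
from h import *
print(finish_job())"
```

```text
the job is handed in; nothing more can be done
None
```

The carton is on the pan, home against the back stop and then the side stop, and released. I handed the job in at about 17 s of the 64 s allowed; no verdict is reported.

- **Stops:** I felt the back stop at about 8.6 N total, roughly 6.5 N of it on the stop after friction. I felt the side stop at about 7 N. Both were held for more than 0.2 s.
- **Side slide:** The first side slide dragged on the back stop and pan. I eased off there before continuing.
- **Final check (top camera):** The carton's centre is about −5.6 mm along the pan and −0.3 mm across it, within the 10 mm allowed. Its sides are within about 0.01 rad of the pan's. The top corners measured 120 × 62 mm, as they should.
- **Arm:** It is clear of everything, with about zero force on the tool.
- **Small disagreement:** Touch put the carton at +1.9 mm across the pan, the camera at −0.3 mm. Both are within tolerance.
- **Not checked:** I did not re-measure the bottle, tape roll or jar at the end. The arm never went near them.

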